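# Fit the battery box cover

### The job

Close the black battery box on the bench with the larger of the two grey covers: hook the cover's lip into the slot at one end of the box and swing the other end down until the sprung catch snaps over it and the cover lies flat, then let go. Leave the smaller cover where it lies; it belongs to another box.

Things in the scene. Friction and masses are not known exactly. Their poses are not given: they have to be found in the camera images.
- cover_grip (a point): Middle of the grip rib on the larger loose grey cover: 18 mm above its underside, 84 mm from the lip's tip. Plate 140 (x) x 80 (y) x 5 mm; a lip 14 long, 50 wide, 4 thick goes on from its -x edge, level with the underside. The rib, 12 (x) x 50 (y) x 26 mm high, crosses the plate's middle: pinch it across x. z up. 130 g. It starts flat on the bench, lip roughly towards the robot.
- battery_box: Fixed black open box 200 (x) x 90 (y) x 67 mm; origin centre of underside, z up. Closed, the cover lies on the rim 45 mm up, axes parallel, rib centre at (0, 0, 63). Slot at -x end (towards the robot): floor = rim, roof 12 above it, mouth x = -73, back x = -87, 80 wide; block over it 62 high. Put the lip in tilted, free end up about 20 degrees, to clear the catch at +x. Rim open at the sides.
- catch (a joint): Sprung catch at the box's +x end, 26 mm wide, slides outwards along +x: 0 at rest, 0.013 m fully out. Its nose reaches in to x = 65 mm, underside 6.5 mm above the rim, with a slope rising to 24 mm above the rim at x = 73. The cover's edge pressed down on the slope (about 4 to 10 N) pushes it out some 5 mm, then it springs back over the cover.
- small_cover_grip (a point): Middle of the rib of the smaller grey cover, 18 mm above its underside: same shape, but the plate is 96 x 54 x 5 mm and the lip 9 mm. Not for this box; leave it where it lies.

How it is judged:
At the end, for the whole second after the job is handed in: The larger cover lies flat on the box's rim (within about 3 degrees and 4 mm in height), lip in the slot (within 7 mm along the box, 15 mm across, turned less than 10 degrees), the catch sprung back (less than 3 mm out) over its free edge (x of cover_grip in the frame of battery_box between -0.007 and 0.007 m and y of cover_grip in the frame of battery_box between -0.015 and 0.015 m and z of cover_grip in the frame of battery_box between 0.059 and 0.067 m and angle between the z axis of cover_grip and the z axis of battery_box, either way round below 0.06 rad and angle between the x axis of cover_grip and the x axis of battery_box, either way round below 0.18 rad and value of joint catch below 0.003 m); the robot touches nothing.
It fails at once if the smaller cover is moved more than 40 mm (distance of small_cover_grip from where it was at the start of the episode above 0.04 m).
It also fails if it takes over 42 s, if anything falls off the work surface, if the arm or the gripper's body presses on something with over 40 N, if the wrist force passes 120 N, or if a joint passes its speed limit or range.

### The arm

A 6-joint arm with a two-finger parallel gripper is mounted at the origin on a cart in front of the work surface, level with it; the furniture and walls round the work are solid. World frame = base frame: x ahead of the robot, y to its left, z up, the work surface at z = 0. Lengths are in m, angles in rad, forces in N, time in s.
With the tool pointing down it reaches from about 0.375 to 0.925 m from the base axis. Payload 5.7 kg.
Tool frame: the origin (TCP) lies midway between the tips of the shut fingers; the grasp point (between the pads) lies 19 mm behind it; z points along the fingers, y is the line along which they close (so a half turn about z gives the same grasp; the last joint's range is limited). The gripper opens to 85 mm and grips with 20 to 120 N. Pads are 22 mm wide; open, the fingers measure 114 mm over their backs; the gripper's body (76 mm by 85 mm) begins 54 mm behind the grasp point. The pads swing forward as they close: fully open they stand 13 mm farther back than shut.
Start: joints at [1.11, 0.359, 1.51, -0, 1.272, -0.115], TCP at [0.203, 0.564, 0.231] pointing down, gripper open.
Joint ranges: [-2.97, 2.97], [-1.01, 2.36], [0.21, 2.38], [-0.96, 4.11], [0.2, 2.71], [-2.98, 2.98]. Speed limits (rad/s): [2.39, 2.39, 3.14, 3.14, 3.14, 3.14].

### API

Orientations are given as [roll, pitch, yaw] about the fixed x, y, z axes, in that order (R = Rz(yaw) Ry(pitch) Rx(roll)).
In Python, from bench import read_state, camera, camera_params, finish_job gives the robot as it stands. The module is installed in compiled form; this text tells all that it offers.
- The arm moves only by the shell command python3 -m creep 'ROWS' [FORCE]. ROWS is a JSON object of lists of equal length, an entry for each row: "xyz": the shift along the tool's x, y, z in units of 30 mm (1.0 is 30 mm), a list of three; "turn": the turn about the tool's z in units of 5 degrees (1.0 is 5 degrees); "claw": the finger opening in mm, from 0 to 85.4. A call has 1 to 8 rows; each row shifts and turns the commanded pose from where the row before left it, along the tool's axes as they then stand; what a row does not reach is not made up. A row lasts 1/8 s, in which the tool goes at most 62.5 mm and 10.7 degrees, less where a joint would pass 70% of its speed; a pose out of reach is approached as far as the arm can. A call is refused whole if a number of a shift passes 1 or a number of a turn 1, either way. A call with a gripper value outside its range is refused whole. The fingers move at their own pace and stop on an object; FORCE is the grip in N (left out, the last holds). Time passes only in rows, so rows that do not move let the fingers close. It gives the time, the measured TCP pose, the force, the opening and the grip force at its end, in the units of the state.
- read_state(): the state, without advancing time (a new reading comes with each control period).
- camera(name): name is "scene" or "top"; returns (picture, depth): 480x640x3 uint8, red, green, blue; 480x640 float32, m along the optical axis (not along the pixel's ray), 0 where there is no reading.
- camera_params(name): a dict with "mtx" (3x3 intrinsics, pixels), "extrinsics" (4x4, takes a point from camera to world coordinates). Camera axes: x right, y down, z forward; pixel columns grow to the right and rows downward; lengths in m; the calibration is good to about 2 mm. A picture is of the moment at which its call begins. camera_params takes no time and is no camera call.
- finish_job(): hands the job in; it is judged then, once.
The state is a dict: "time_s": time; "q": joint angles; "joint_vel": joint speeds; "tau": joint torques, N m; "position": TCP position; "eef_rot": TCP orientation; "contact_force": force on the tool from outside, world axes, zero at the start; "ft_torque": the same for the moment, N m; "width": opening from 0.0 (shut) to 1.0 (fully open); "gripper_force": force on a finger pad.
Only numpy, scipy, OpenCV 4.12 (cv2) and the standard library are available. Lean on these libraries where they do the work, as an engineer would, in place of code of your own. Each camera call takes 0.05 s, during which the arm holds its last target. There are 200 camera calls.

## Working session

There is one attempt and no reset: what is moved stays moved. The work goes in short steps, Python scripts to look and compute and a shell command to move; the robot and the scene stay as the last step left them, time stands still between calls to the robot, and variables do not carry over. Pictures are saved under pics/ and viewed, at most 10 in all, crops included, and the job is handed in when it is done.

```bash
mkdir -p pics; python3 - <<'E'
from bench import *
import cv2,numpy as np
s=read_state();print({k:np.round(v,3).tolist() for k,v in s.items()})
for n in("top","scene"):
    p,d=camera(n);cv2.imwrite(f"pics/{n}0.png",p[:,:,::-1]);np.save(f"{n}0.npy",d)
    c=camera_params(n);print(n,np.round(c["mtx"],1).tolist(),np.round(c["extrinsics"],3).tolist())
E
```

```text
{'time_s': 0.0, 'q': [1.11, 0.36, 1.511, -0.0, 1.273, -0.115], 'joint_vel': [0.001, 0.0, -0.0, 0.0, 0.0, -0.001], 'tau': [-0.002, -52.762, -27.861, -0.001, 0.013, 0.0], 'position': [0.203, 0.564, 0.23], 'eef_rot': [-3.14, -0.0, 2.796], 'contact_force': [-1.12, 0.145, -0.426], 'ft_torque': [0.063, 0.039, -0.039], 'gripper_force': 0.0, 'width': 0.998}
top [[579.5, 0.0, 316.4], [0.0, 579.5, 246.7], [0.0, 0.0, 1.0]] [[-0.014, -0.992, 0.127, 0.344], [-1.0, 0.013, -0.007, 0.08], [0.005, -0.127, -0.992, 1.138], [0.0, 0.0, 0.0, 1.0]]
scene [[491.7, 0.0, 326.2], [0.0, 491.7, 233.8], [0.0, 0.0, 1.0]] [[0.818, -0.262, 0.512, -0.006], [-0.575, -0.367, 0.731, -0.632], [-0.004, -0.892, -0.451, 0.516], [0.0, 0.0, 0.0, 1.0]]
```

View pics/top0.png

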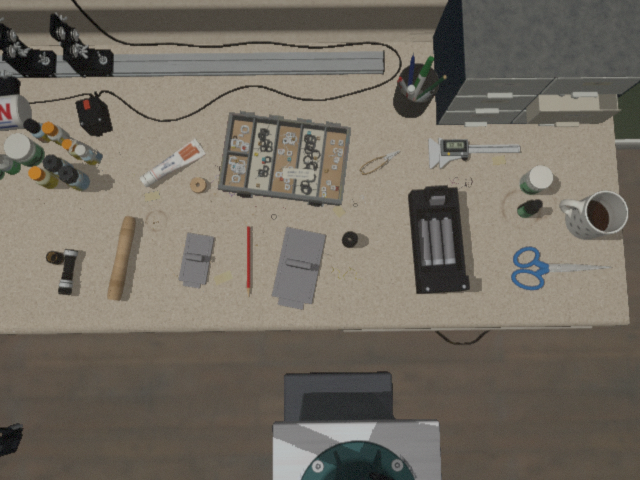

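View pics/scene0.png

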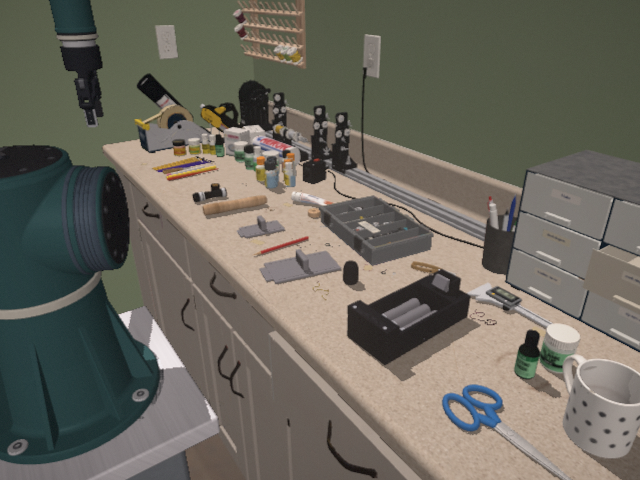

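The top view shows the large cover near (300,266), its lip at the bottom around (290,302), and its rib around (301,264). The small cover is at (197,259). The box is at (439,240), with the slot block at the bottom (440,283) and the catch at the top (437,198).

```bash
cat > h.py <<'E'
import numpy as np,cv2
from bench import *
def unproj(n,uv,z):
    "pixels -> world at height z"
    c=camera_params(n);E=np.array(c["extrinsics"]);uv=np.atleast_2d(uv).astype(float)
    r=np.c_[uv,np.ones(len(uv))]@np.linalg.inv(c["mtx"]).T@E[:3,:3].T
    return E[:3,3]+r*((z-E[2,3])/r[:,2])[:,None]
def cloud(n,d):
    c=camera_params(n);E=np.array(c["extrinsics"]);v,u=np.mgrid[:480,:640]
    p=np.stack([u,v,np.ones_like(u)],-1)@np.linalg.inv(c["mtx"]).T*d[...,None]
    return p@E[:3,:3].T+E[:3,3]
E
python3 - <<'E'
from h import *
p=cv2.imread("pics/top0.png")
a=p[205:325,260:340];b=p[180:300,400:480]
cv2.imwrite("pics/crop1.png",cv2.resize(np.hstack([a,b]),None,fx=5,fy=5,interpolation=cv2.INTER_CUBIC))
W=cloud("top",np.load("top0.npy"))
for n,(u0,u1,v0,v1) in dict(cover=(265,335,215,315),box=(400,480,180,300)).items():
    r=W[v0:v1,u0:u1].reshape(-1,3);print(n,np.percentile(r[:,2],[1,10,50,90,99]).round(4))
    lo,hi=((.022,.04) if n=="cover" else (.036,.08))
    m=(W[...,2]>lo)&(W[...,2]<hi);k=np.zeros_like(m);k[v0:v1,u0:u1]=1;q=W[m&k]
    R=cv2.minAreaRect((q[:,:2]*1000).astype(np.float32));print(len(q),R,q[:,2].mean(), q.mean(0))
hsv=cv2.cvtColor(p,cv2.COLOR_BGR2HSV)
print(p[250,290],p[280,300],p[310,330])
E
```

```text
cover [-0.0048 -0.0022  0.0019  0.0067  0.0316]
167 ((454.2684631347656, 108.13568115234375), (49.32772445678711, 12.534372329711914), 77.82550811767578) 0.030021136560299987 [0.45393855 0.1083714  0.03002114]
box [-0.0048 -0.0021  0.0079  0.0581  0.0684]
2646 ((496.5649108886719, -161.07049560546875), (200.6626739501953, 91.8135757446289), 2.805859327316284) 0.05094603751904758 [ 0.49536542 -0.1595464   0.05094604]
[118 118 120] [115 115 116] [136 152 161]
```

View pics/crop1.png

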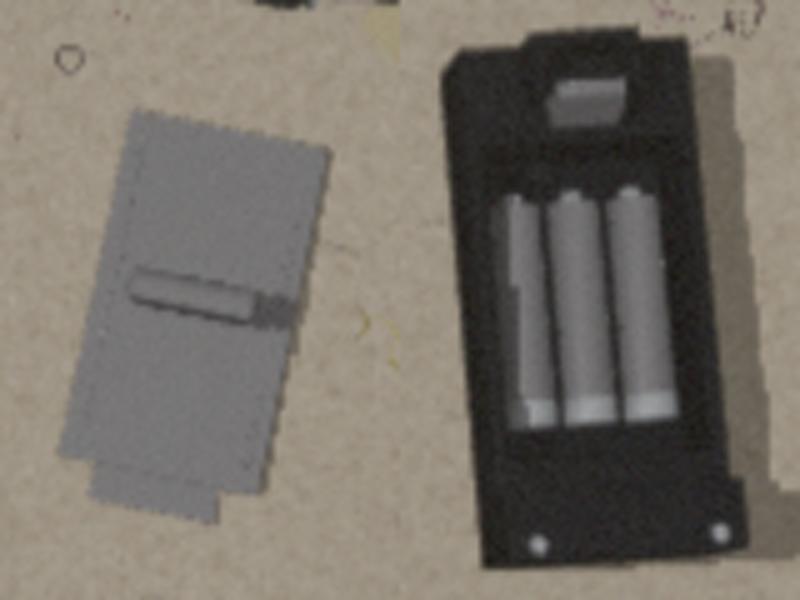

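```bash
python3 - <<'E'
from h import *
W=cloud("top",np.load("top0.npy"))
r=W[175:305,395:485].reshape(-1,3);r=r[r[:,2]>.036]
for x in np.arange(.39,.61,.01):
    q=r[abs(r[:,0]-x)<.005]
    if len(q)<5: continue
    q=q[q[:,1].argsort()];print(round(x,3),len(q),q[0].round(3)[1:],q[-1].round(3)[1:],"mid",((q[0]+q[-1])/2).round(4)[1], 'zmed',np.median(q[:,2]).round(3))
for y in np.arange(-.2,-.12,.01):
    q=r[abs(r[:,1]-y)<.005];q=q[q[:,0].argsort()];print('y',round(y,3),q[0].round(3)[[0,2]],q[-1].round(3)[[0,2]])
c=r[r[:,2]>.05]; 
# colour rim & corners with fixed heights from crop pixel reads (crop/5 + offset)
f=lambda px,z:unproj("top",np.array(px)/5+[320,180],z)
print(f([(483,568),(747,548)],.062).round(4).tolist())
print(f([(453,150),(474,440),(697,150),(727,470)],.045).round(4).tolist())
# cover
g=lambda px,z:unproj("top",np.array(px)/5+[260,205],z)
print(g([(137,110),(330,150),(263,493),(60,455)],.005).round(4).tolist(), g([(92,495),(216,522)],.004).round(4).tolist())
# battery box second view
W=cloud("scene",np.load("scene0.npy"));q=W[(W[...,2]>.036)&(W[...,2]<.08)&(abs(W[...,0]-.495)<.14)&(abs(W[...,1]+.16)<.09)]
print(cv2.minAreaRect((q[:,:2]*1000).astype(np.float32)))
q=W[(W[...,2]>.058)&(W[...,2]<.066)&(abs(W[...,0]-.4)<.06)&(abs(W[...,1]+.16)<.09)]
print(len(q),cv2.minAreaRect((q[:,:2]*1000).astype(np.float32)))
q=W[(W[...,2]>.022)&(W[...,2]<.04)&(abs(W[...,0]-.454)<.04)&(abs(W[...,1]-.108)<.04)]
print(len(q),cv2.minAreaRect((q[:,:2]*1000).astype(np.float32)))
E
```

```text
0.39 8 [-0.135  0.053] [-0.121  0.055] mid -0.128 zmed 0.058
0.4 246 [-0.21  0.06] [-0.12   0.065] mid -0.1649 zmed 0.061
0.41 280 [-0.211  0.056] [-0.119  0.038] mid -0.1654 zmed 0.061
0.42 233 [-0.209  0.059] [-0.119  0.04 ] mid -0.1644 zmed 0.061
0.43 251 [-0.208  0.044] [-0.119  0.041] mid -0.1639 zmed 0.044
0.44 71 [-0.209  0.043] [-0.118  0.039] mid -0.1635 zmed 0.044
0.45 47 [-0.207  0.044] [-0.118  0.042] mid -0.1625 zmed 0.043
0.46 47 [-0.208  0.042] [-0.117  0.038] mid -0.1626 zmed 0.043
0.47 46 [-0.207  0.04 ] [-0.117  0.043] mid -0.162 zmed 0.044
0.48 45 [-0.207  0.04 ] [-0.116  0.038] mid -0.1618 zmed 0.042
0.49 48 [-0.206  0.041] [-0.116  0.042] mid -0.1609 zmed 0.043
0.5 43 [-0.207  0.04 ] [-0.116  0.044] mid -0.1611 zmed 0.043
0.51 50 [-0.205  0.043] [-0.115  0.041] mid -0.1597 zmed 0.044
0.52 41 [-0.205  0.041] [-0.114  0.045] mid -0.1598 zmed 0.044
0.53 49 [-0.204  0.043] [-0.114  0.039] mid -0.1588 zmed 0.043
0.54 44 [-0.204  0.041] [-0.113  0.044] mid -0.1587 zmed 0.044
0.55 56 [-0.203  0.042] [-0.112  0.039] mid -0.1576 zmed 0.043
0.56 264 [-0.202  0.045] [-0.112
[... 528 characters left out ...]
5 0.065]
y -0.13 [0.395 0.06 ] [0.594 0.042]
y -0.12 [0.395 0.06 ] [0.594 0.044]
[[0.3917, -0.1117, 0.062], [0.3978, -0.2101, 0.062]]
[[0.5527, -0.1089, 0.045], [0.4409, -0.113, 0.045], [0.5515, -0.2027, 0.045], [0.4282, -0.2085, 0.045]]
[[0.5293, 0.1294, 0.005], [0.5123, 0.0533, 0.005], [0.3776, 0.0815, 0.005], [0.3935, 0.1605, 0.005]] [[0.3778, 0.1482, 0.004], [0.3667, 0.1, 0.004]]
((492.9315185546875, -161.86602783203125), (202.4644012451172, 92.58658599853516), 3.346052885055542)
722 ((406.9257507324219, -166.36358642578125), (28.5236759185791, 90.70884704589844), 2.7428014278411865)
113 ((450.7611999511719, 104.78267669677734), (52.011043548583984, 12.259527206420898), 77.2802963256836)
```

The box is centred near (0.495,-0.161) with yaw about 2.7°. The rib is at about (0.453,0.107), with the cover at yaw about -12°. The moves can't tilt the tool, so I'll hold the rib by its ends with the pads closing along y. That lets the cover pivot in the grip as its free end rests on the catch. First I'll go above the rib.

```bash
python3 -m creep '{"xyz":[[0,0,0],[0,0,0],[-0.8,-0.93,0],[-0.8,-0.93,0],[-0.8,-0.93,0],[-0.8,-0.93,0],[-0.8,-0.93,0],[-0.8,-0.93,0]],"turn":[-0.75,-0.75,0,0,0,0,0,0],"claw":[85,85,85,85,85,85,85,85]}' 30
python3 -m creep '{"xyz":[[-0.8,-0.93,0.5],[-0.8,-0.93,0.5],[-0.8,-0.93,0.5],[-0.8,-0.93,0.5],[-0.8,-0.93,0.5],[-0.8,-0.93,0.5],[-0.8,-0.93,0.5],[0,0,0]],"turn":[0,0,0,0,0,0,0,0],"claw":[85,85,85,85,85,85,85,85]}'
cat >> h.py <<'E'
def go(x,y,z,yaw=None):
    "print units left to a TCP goal, in the tool axes as they stand; yaw = wanted direction of the closing line (deg)"
    from scipy.spatial.transform import Rotation as R
    s=read_state();M=R.from_euler("xyz",s["eef_rot"]).as_matrix()
    a=np.degrees(np.arctan2(M[1,1],M[0,1]))
    print("t",round(s["time_s"],2),"pos",np.round(s["position"],4),"y-dir",a.round(2),"units",(M.T@(np.array([x,y,z])-s["position"])/.03).round(3),"turn",None if yaw is None else ((a-yaw)/5).round(3),"F",np.round(s["contact_force"],1),"w",round(s["width"]*85.4,1),"gf",round(s["gripper_force"],1))
E
python3 -c "
from h import *;go(.453,.107,.003,77.6)"
```

```text
time_s: 1.1
position: [0.3086, 0.3689, 0.231]
eef_rot: [-3.141, -0.0, 2.927]
contact_force: [0.2, 0.2, -0.8]
width: 1.001
gripper_force: 0.0
time_s: 2.1
position: [0.4311, 0.1417, 0.1253]
eef_rot: [-3.14, -0.002, 2.923]
contact_force: [0.0, 0.3, -0.3]
width: 0.99
gripper_force: 0.0
t 2.1 pos [0.4311 0.1417 0.1253] y-dir 77.5 units [-0.971 -0.968  4.075] turn -0.019 F [ 0.   0.3 -0.3] w 84.6 gf 0.0
```

```bash
python3 -m creep '{"xyz":[[-0.5,-0.5,0.4],[-0.47,-0.47,0.6],[0,0,0.8],[0,0,0.8],[0,0,0],[0,0,0]],"turn":[0,0,0,0,0,0],"claw":[85,85,85,85,85,85]}'
python3 -c "
from h import *;go(.453,.107,.003,77.6)
for n,(a,b,c,d) in dict(top=(210,320,250,350),scene=(220,310,240,360)).items():
    p,_=camera(n);cv2.imwrite('pics/g_%s.png'%n,cv2.resize(p[a:b,c:d,::-1],(400,440 if n=='top' else 300),interpolation=cv2.INTER_CUBIC))
A=cv2.imread('pics/g_top.png');B=cv2.imread('pics/g_scene.png');B=cv2.copyMakeBorder(B,0,140,0,0,cv2.BORDER_CONSTANT);cv2.imwrite('pics/g.png',np.hstack([A,B]))"
```

```text
time_s: 2.85
position: [0.4532, 0.1095, 0.049]
eef_rot: [3.141, 0.0, 2.927]
contact_force: [0.5, -0.2, 0.4]
width: 0.995
gripper_force: 0.0
t 2.85 pos [0.4532 0.1095 0.049 ] y-dir 77.72 units [-0.01  -0.082  1.532] turn 0.024 F [ 0.5 -0.2  0.4] w 84.9 gf 0.0
```

View pics/g.png

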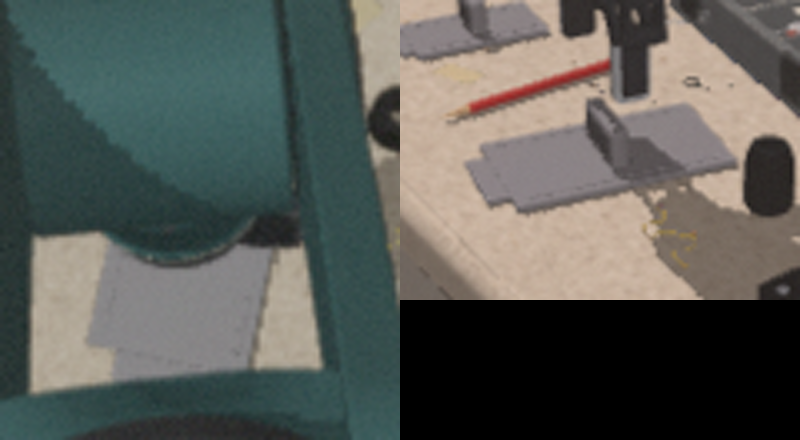

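The near finger's tip at (628,98) and the far one near (578,30) straddle the rib, whose top runs from (595,105) to (622,160). I'll go down and close.

```bash
python3 -m creep '{"xyz":[[0,-0.08,0.5],[0,0,0.5],[0,0,0.47],[0,0,0],[0,0,0],[0,0,0],[0,0,0],[0,0,0]],"turn":[0,0,0,0,0,0,0,0],"claw":[85,85,85,62,40,40,40,40]}' 30
python3 -m creep '{"xyz":[[0,0,0],[0,0,0]],"turn":[0,0],"claw":[40,40]}'
python3 -c "
from h import *;go(.453,.107,.003,77.6)"
```

```text
time_s: 3.95
position: [0.4529, 0.1066, 0.0047]
eef_rot: [3.141, 0.001, 2.927]
contact_force: [-0.5, -0.6, 7.3]
width: 0.581
gripper_force: 32.0
time_s: 4.2
position: [0.4528, 0.1066, 0.0047]
eef_rot: [3.141, 0.001, 2.927]
contact_force: [-1.7, -0.2, 6.5]
width: 0.579
gripper_force: 32.0
t 4.2 pos [0.4528 0.1066 0.0047] y-dir 77.69 units [-0.002  0.014  0.057] turn 0.017 F [-1.7 -0.2  6.5] w 49.5 gf 32.0
```

The grip is good (49.5 mm), but the 6.5 N upward force suggests the fingertips touch the plate, which would stop it pivoting. I'll regrip 4 mm higher, then lift.

```bash
python3 -m creep '{"xyz":[[0,0,0],[0,0,0],[0,0,-0.13],[0,0,0],[0,0,0],[0,0,0],[0,0,0]],"turn":[0,0,0,0,0,0,0],"claw":[60,60,60,40,40,40,40]}' 30
python3 -m creep '{"xyz":[[0,0,-0.2],[0,0,-0.6],[0,0,-0.8],[0,0,-0.8],[0,0,-0.8],[0,0,-0.8],[0,0,0],[0,0,0]],"turn":[0,0,0,0,0,0,0,0],"claw":[40,40,40,40,40,40,40,40]}'
python3 -c "
from h import *;go(.495,-.161,.13,92.7)
p,_=camera('scene');cv2.imwrite('pics/lift.png',cv2.resize(p[140:340,200:480,::-1],None,fx=2.5,fy=2.5))"
```

```text
time_s: 5.08
position: [0.4527, 0.1066, 0.0086]
eef_rot: [3.141, 0.001, 2.927]
contact_force: [-0.8, -0.1, 6.6]
width: 0.579
gripper_force: 30.4
time_s: 6.08
position: [0.4519, 0.1065, 0.1275]
eef_rot: [-3.141, -0.001, 2.927]
contact_force: [0.1, -0.5, -2.4]
width: 0.573
gripper_force: 32.1
t 6.08 pos [0.4519 0.1065 0.1275] y-dir 77.69 units [-3.305 -8.405 -0.084] turn -3.002 F [ 0.1 -0.5 -2.4] w 48.9 gf 32.1
```

View pics/lift.png

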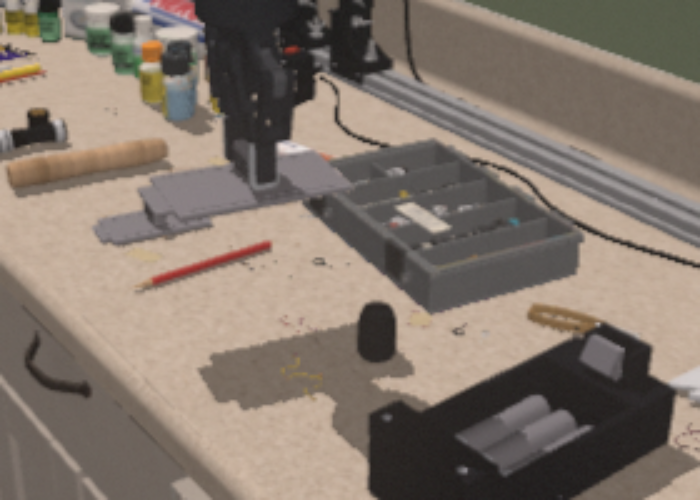

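The cover hangs flat in the grip. I'll turn it by 15° and carry it over the box at box x ≈ +12 mm.

```bash
python3 -m creep '{"xyz":[[0,0,0],[0,0,0],[0,0,0],[0,0,0],[0,-0.4,0],[-0.14,-0.8,0],[-0.16,-0.9,0],[-0.16,-0.9,0]],"turn":[-0.75,-0.75,-0.75,-0.75,0,0,0,0],"claw":[40,40,40,40,40,40,40,40]}'
python3 -m creep '{"xyz":[[-0.16,-0.9,0],[-0.16,-0.9,0],[-0.16,-0.9,0],[-0.16,-0.9,0],[-0.16,-0.9,0],[-0.16,-0.9,0],[0,-0.5,0],[0,0,0]],"turn":[0,0,0,0,0,0,0,0],"claw":[40,40,40,40,40,40,40,40]}'
python3 - <<'E'
from h import *
go(.507,-.1605,.085,92.7)
p,d=camera('scene');cv2.imwrite('pics/over_s.png',cv2.resize(p[170:370,300:500,::-1],None,fx=3,fy=3))
t,dt=camera('top');cv2.imwrite('pics/over_t.png',t[...,::-1]);np.save('over_s.npy',d);np.save('over_t.npy',dt)
E
```

```text
time_s: 7.12
position: [0.4701, 0.0159, 0.1274]
eef_rot: [-3.141, -0.001, -3.096]
contact_force: [-0.1, 0.1, -1.5]
width: 0.578
gripper_force: 32.1
time_s: 8.12
position: [0.5071, -0.159, 0.1276]
eef_rot: [3.141, -0.001, -3.097]
contact_force: [0.0, 1.0, -1.5]
width: 0.577
gripper_force: 32.1
t 8.12 pos [ 0.5071 -0.159   0.1276] y-dir 92.55 units [ 0.003 -0.052  1.421] turn -0.03 F [ 0.   1.  -1.5] w 49.3 gf 32.1
```

View pics/over_s.png

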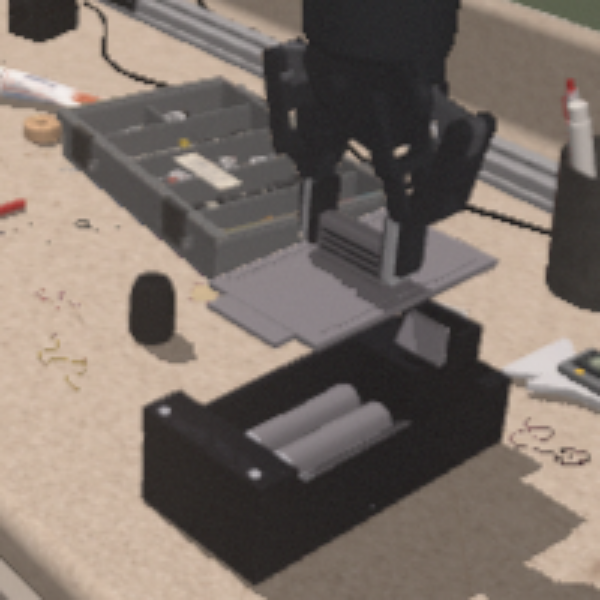

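The scene view shows the cover level over the box. Its lip corners are at crop (210,290) and (280,345), and the slot block runs from (145,410) to (262,480). I'll measure the relative position with the same camera.

```bash
python3 - <<'E'
from h import *
W=cloud('scene',np.load('over_s.npy'));m=(abs(W[...,2]-.121)<.007)&(abs(W[...,0]-.5)<.13)&(abs(W[...,1]+.16)<.08)
q=W[m];print(len(q),q[:,2].mean(),cv2.minAreaRect((q[:,:2]*1000).astype(np.float32)))
A=np.c_[q[:,:2],np.ones(len(q))];print(np.linalg.lstsq(A,q[:,2],rcond=None)[0])
f=lambda px,z:unproj('scene',np.array(px)/3+[300,170],z).round(4).tolist()
print('lip tip',f([(209,291),(280,346)],.122),'free corner',f([(497,262)],.1235))
W0=cloud('scene',np.load('scene0.npy'))
q=W0[(W0[...,2]>.036)&(W0[...,2]<.08)&(abs(W0[...,0]-.495)<.14)&(abs(W0[...,1]+.16)<.09)]
print('block outer top corners, near side', f([(145,412),(257,488)],.062))
W=cloud('top',np.load('over_t.npy'));m=(abs(W[...,2]-.121)<.007)&(abs(W[...,0]-.5)<.13)&(abs(W[...,1]+.16)<.08)
q=W[m];print('top',len(q),cv2.minAreaRect((q[:,:2]*1000).astype(np.float32)),q[:,0].min(),q[:,0].max())
E
```

```text
1943 0.12441989672819283 ((498.85345458984375, -157.7721710205078), (155.30575561523438, 81.63265991210938), 2.7643544673919678)
[0.0042343  0.01170085 0.12431496]
lip tip [[0.4303, -0.1276, 0.122], [0.425, -0.1885, 0.122]] free corner [[0.5742, -0.1958, 0.1235]]
block outer top corners, near side [[0.3897, -0.1274, 0.062], [0.3957, -0.2095, 0.062]]
top 973 ((515.823974609375, -123.41511535644531), (56.017921447753906, 151.02622985839844), 72.07942962646484) 0.43727791061012794 0.5791324602800891
```

Both cameras put the cover about 12.6 mm along +x of the box centre and about 4 mm too far to +y. I'll shift y by -4 mm, then lower it so that the free edge lands on the catch and the cover tilts.

```bash
python3 -m creep '{"xyz":[[0,-0.13,0.5],[0,0,0.6],[0,0,0.4],[0,0,0.1],[0,0,0]],"turn":[0,0,0,0,0],"claw":[40,40,40,40,40]}'
python3 -m creep '{"xyz":[[0,0,0.1],[0,0,0.1],[0,0,0.1],[0,0,0]],"turn":[0,0,0,0],"claw":[40,40,40,40]}'
python3 - <<'E'
from h import *
go(.4945,-.163,.0675,92.7)
p,d=camera('scene');cv2.imwrite('pics/tilt.png',cv2.resize(p[200:370,320:500,::-1],None,fx=4,fy=3.5,interpolation=cv2.INTER_CUBIC))
W=cloud('scene',d);m=(abs(W[...,2]-.06)<.03)&(abs(W[...,0]-.5)<.09)&(abs(W[...,1]+.16)<.035)
E
```

```text
time_s: 8.85
position: [0.5078, -0.1619, 0.0799]
eef_rot: [3.142, -0.0, -3.094]
contact_force: [0.1, 0.1, -1.7]
width: 0.578
gripper_force: 32.1
time_s: 9.35
position: [0.5079, -0.1623, 0.0713]
eef_rot: [-3.141, 0.0, -3.095]
contact_force: [-1.9, -0.5, 3.1]
width: 0.579
gripper_force: 32.9
t 9.35 pos [ 0.5079 -0.1623  0.0713] y-dir 92.68 units [ 0.447 -0.003  0.126] turn -0.003 F [-1.9 -0.5  3.1] w 49.4 gf 32.9
```

View pics/tilt.png

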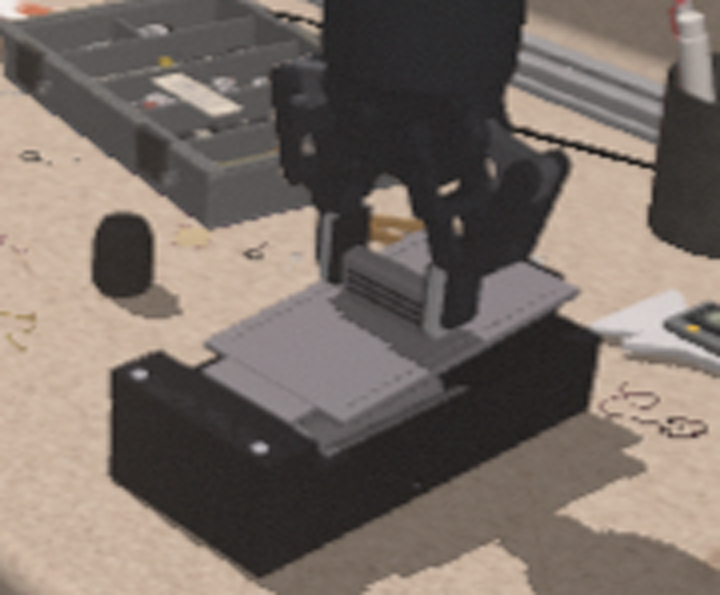

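The cover is tilting as planned: its free edge is on the catch at about (540,270), and the lip is low, just in front of the slot mouth near (300,420). I'll lower it slightly and slide it in along -x.

```bash
python3 -m creep '{"xyz":[[0,0,0.1],[0,0,0],[0.12,0,0.02],[0.12,0,0],[0,0,0]],"turn":[0,0,0,0,0],"claw":[40,40,40,40,40]}'
python3 -m creep '{"xyz":[[0.12,0,0],[0.1,0,0],[0.05,0,0],[0,0,0]],"turn":[0,0,0,0],"claw":[40,40,40,40]}'
python3 - <<'E'
from h import *
go(.4945,-.163,.0536,92.7)
p,d=camera('scene');cv2.imwrite('pics/ins.png',cv2.resize(p[200:370,320:500,::-1],None,fx=4,fy=3.5,interpolation=cv2.INTER_CUBIC))
E
```

```text
time_s: 10.02
position: [0.5002, -0.1623, 0.0674]
eef_rot: [3.141, -0.0, -3.095]
contact_force: [-0.7, -0.6, 1.0]
width: 0.581
gripper_force: 32.6
time_s: 10.52
position: [0.492, -0.1626, 0.0673]
eef_rot: [3.141, -0.001, -3.095]
contact_force: [-0.8, 0.1, -1.4]
width: 0.575
gripper_force: 32.4
t 10.53 pos [ 0.492  -0.1626  0.0673] y-dir 92.68 units [-0.083 -0.018  0.457] turn -0.004 F [-0.8  0.1 -1.4] w 49.1 gf 32.4
```

View pics/ins.png

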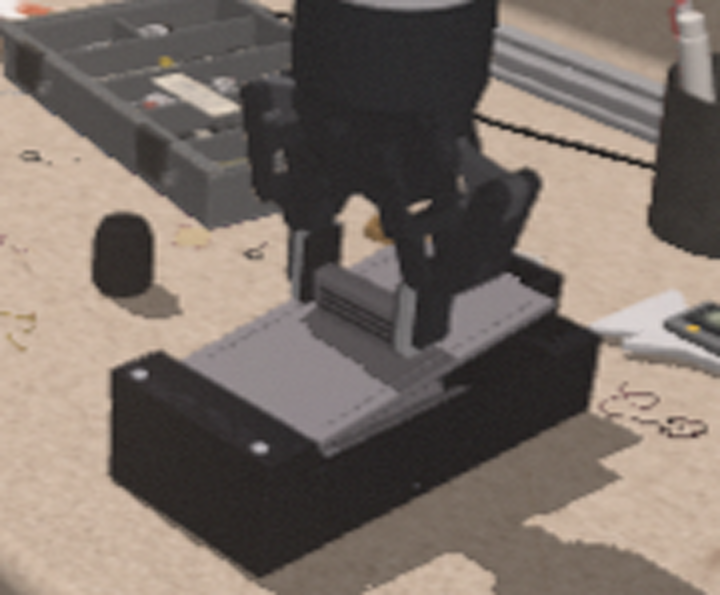

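The lip is in the slot, since it's no longer visible in front of the block, and the free edge is just inside the catch's slope. I'll grip harder and press down.

```bash
python3 -m creep '{"xyz":[[0,0,0],[0,0,0.1],[-0.02,0,0.1],[-0.02,0,0.1],[0,0,0]],"turn":[0,0,0,0,0],"claw":[40,40,40,40,40]}' 80
python3 -c "
from h import *;go(.4945,-.163,.0536,92.7)"
python3 -m creep '{"xyz":[[-0.02,0,0.08],[-0.02,0,0.08],[0,0,0.03],[0,0,0]],"turn":[0,0,0,0],"claw":[40,40,40,40]}'
python3 - <<'E'
from h import *
go(.4945,-.163,.0536,92.7)
p,d=camera('scene');cv2.imwrite('pics/press.png',cv2.resize(p[200:370,320:500,::-1],None,fx=4,fy=3.5,interpolation=cv2.INTER_CUBIC))
E
```

```text
time_s: 11.2
position: [0.495, -0.1629, 0.0596]
eef_rot: [-3.141, 0.002, -3.095]
contact_force: [1.4, 2.6, 9.5]
width: 0.563
gripper_force: 85.9
t 11.2 pos [ 0.495  -0.1629  0.0596] y-dir 92.65 units [ 0.018 -0.003  0.199] turn -0.009 F [1.4 2.6 9.5] w 48.1 gf 85.9
time_s: 11.7
position: [0.497, -0.163, 0.0538]
eef_rot: [-3.141, 0.004, -3.095]
contact_force: [3.5, 1.9, 7.0]
width: 0.562
gripper_force: 85.9
t 11.7 pos [ 0.497  -0.163   0.0538] y-dir 92.65 units [0.085 0.004 0.006] turn -0.01 F [3.5 1.9 7. ] w 48.0 gf 85.9
```

View pics/press.png

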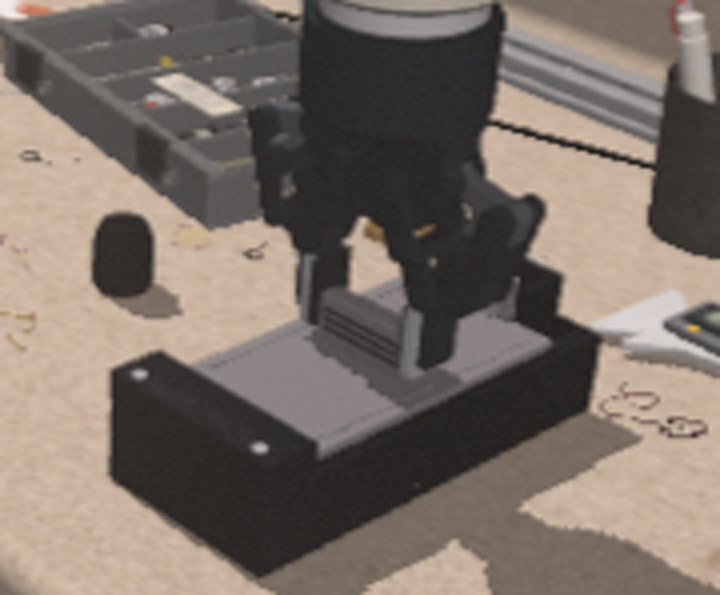

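It looks nearly flat. I'll press a few millimetres further and measure the plate's slope.

```bash
python3 -m creep '{"xyz":[[0,0,0.05],[0,0,0.05],[0,0,0.05],[0,0,0]],"turn":[0,0,0,0],"claw":[40,40,40,40]}'
cat >> h.py <<'E'
def plate(d):
    W=cloud('scene',d);bx=np.array([.9989,.047]);c=np.array([.494,-.162])
    P=W[...,:2]-c;X=P@bx;Y=P@[-.047,.9989]
    m=(abs(W[...,2]-.053)<.02)&(abs(X)<.066)&(abs(X)>.02)&(abs(Y)<.035)
    A=np.c_[X[m],Y[m],np.ones(m.sum())];z=W[...,2][m]
    for _ in range(6):
        k=np.linalg.lstsq(A,z,rcond=None)[0];g=abs(A@k-z)<.004;A,z=A[g],z[g]
    print("plate slope x,y, z at middle",k.round(4),len(z))
E
python3 - <<'E'
from h import *
go(.4945,-.163,.0536,92.7)
p,d=camera('scene');plate(d)
E
```

```text
time_s: 12.25
position: [0.4972, -0.1631, 0.0532]
eef_rot: [-3.14, 0.005, -3.095]
contact_force: [-7.6, 6.2, 52.0]
width: 0.567
gripper_force: 90.9
t 12.25 pos [ 0.4972 -0.1631  0.0532] y-dir 92.65 units [ 0.09   0.007 -0.013] turn -0.01 F [-7.6  6.2 52. ] w 48.4 gf 90.9
plate slope x,y, z at middle [ 0.0007 -0.0007  0.0508] 953
```

The plate is flat (slope under 0.1°) and sits solidly on the rim at 52 N, so the catch has passed over the edge. I'll unload, release and go up.

```bash
python3 -m creep '{"xyz":[[0,0,-0.07],[0,0,-0.07],[0,0,0],[0,0,0],[0,0,0],[0,0,0],[0,0,-0.5],[0,0,-0.8]],"turn":[0,0,0,0,0,0,0,0],"claw":[40,40,62,70,70,70,70,70]}'
python3 -m creep '{"xyz":[[0,0,-0.9],[0,0.5,-0.9],[0,0.9,-0.9],[0,0.9,-0.9],[0,0.9,0],[0,0.9,0],[0,0.9,0],[0,0,0]],"turn":[0,0,0,0,0,0,0,0],"claw":[70,70,70,70,70,70,70,70]}'
python3 - <<'E'
from h import *
p,d=camera('scene');plate(d)
t,dt=camera('top')
a=cv2.resize(p[230:370,330:490,::-1],(400,400),interpolation=cv2.INTER_CUBIC);b=cv2.resize(t[180:300,400:480,::-1],(400,600),interpolation=cv2.INTER_CUBIC)
cv2.imwrite('pics/end.png',np.hstack([cv2.copyMakeBorder(a,0,200,0,0,cv2.BORDER_CONSTANT),b]))
W=cloud('top',dt);m=(W[...,2]>.068)&(W[...,2]<.085)&(abs(W[...,0]-.495)<.03)&(abs(W[...,1]+.162)<.04)
print(m.sum(),cv2.minAreaRect((W[m][:,:2]*1000).astype(np.float32)))
E
```

```text
time_s: 13.3
position: [0.4944, -0.1624, 0.092]
eef_rot: [3.141, -0.001, -3.095]
contact_force: [0.1, 0.2, 0.4]
width: 0.823
gripper_force: 0.0
time_s: 14.3
position: [0.4875, -0.0114, 0.2004]
eef_rot: [3.142, 0.0, -3.092]
contact_force: [-0.8, 0.3, 0.5]
width: 0.82
gripper_force: 0.0
plate slope x,y, z at middle [-0.0002  0.0039  0.0508] 1186
29 ((496.3252868652344, -139.31674194335938), (7.751984596252441, 10.77316665649414), 86.4931411743164)
```

View pics/end.png

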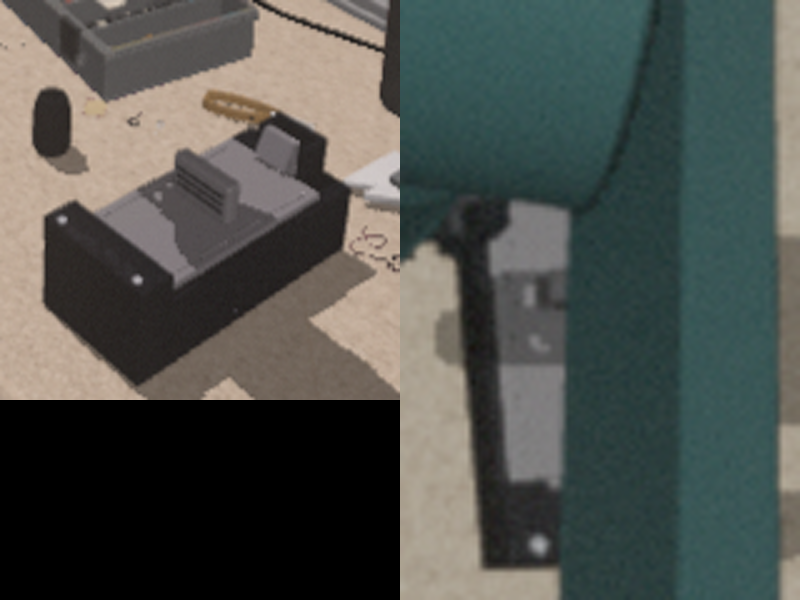

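The cover lies flat with its lip under the slot block. The catch's light nose at (278,150) overlaps the free edge, and the gripper is clear of everything.

```bash
python3 -c "
from bench import *;print(finish_job())"
```

```text
the job is handed in; nothing more can be done
None
```

The larger cover lies flat on the battery box with its lip in the slot and the catch over its free edge, as far as the last scene-camera picture shows. The gripper is clear, I never touched the smaller cover, and I handed the job in at about 14.5 s; the result call returned no verdict.

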